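# Lean the mirror on the pegboard and block its foot

### The arm

A 6-joint arm with a two-finger parallel gripper is mounted at the origin on the work surface. World frame = base frame: x ahead of the robot, y to its left, z up, the work surface at z = 0. Lengths are in mm, angles in degrees, forces in N, time in s.
With the tool pointing down it reaches from about 275 to 850 mm from the base axis. Payload 19 kg.
Tool frame: the origin (TCP) lies on the centre line of the jaws, within the pads' length; the fingertips stand 8 mm ahead of it and the grasp point (between the pads) lies 11 mm behind it; z points along the fingers, y is the line along which they close (so a half turn about z gives the same grasp; the last joint's range is limited). The gripper opens to 85 mm and grips with 20 to 120 N. Pads are 22 mm wide; open, the fingers measure 114 mm over their backs; the gripper's body (76 mm by 85 mm) begins 54 mm behind the grasp point. The pads swing forward as they close: fully open they stand 13 mm farther back than shut.
Start: joints at [65.203, 8.623, 82.357, -0, 89.026, -7.678], TCP at [169.269, 549.49, 239.267] pointing down, gripper open.
Joint ranges: [-160.23, 160.23], [-39.13, 120.54], [6.94, 153.29], [-79.49, 259.48], [9.18, 160.14], [-161.06, 161.06]. Speed limits (degrees/s): [108.29, 108.29, 127.2, 172.46, 172.46, 172.46].

### API

Orientations are given as a 3x3 rotation matrix whose columns are the frame's x, y, z axes.
In Python, from station import ctrl gives the robot as it stands. The module is installed in compiled form; this text tells all that it offers. Calls block until the motion is done:
- ctrl.reach(position, orientation): joint-space move of the TCP to a pose.
- ctrl.move_linear(position, rotation=None, max_speed=150): straight line of the TCP; rotation=None keeps the orientation; max_speed is the mean speed in mm/s.
- ctrl.goto_joints(angles): joint-space move.
- ctrl.command_gripper(opening, newtons=None): finger opening in mm; newtons is the grip in N (None keeps the last); returns when the fingers have stopped.
- ctrl.pause(seconds).
- ctrl.ik(position, orientation): joint angles nearest the present ones, or None.
- ctrl.read_state(): the state.
- ctrl.camera(name): name is "scene" or "top" or "wrist"; returns the picture (400x640x3 uint8, red, green, blue); there is no depth.
- ctrl.get_calibration(name): a dict with "intrinsics" (3x3 intrinsics, pixels), "rvec" (rotation vector, rad) and "tvec" (3), from world to camera coordinates, as OpenCV has them; the wrist camera has in their place "mount" (4x4, takes a point from camera to tool coordinates, whose origin is the TCP and whose axes are the flange's). Camera axes: x right, y down, z forward; pixel columns grow to the right and rows downward; lengths in mm; the calibration is good to about 2 mm. The wrist camera is an equidistant fisheye: a pixel r from the principal point sees the ray r / f radians off the axis. A picture is of the moment at which its call begins: read the wrist's pose just before it. get_calibration takes no time and is no camera call.
A pose or a line that the arm cannot do raises ctrl.IKError and nothing moves.
- ctrl.finish_job(): hands the job in; it is judged then, once.
Trained networks look in the newest picture that a camera, given by its name, has taken for a name from the list of things; names that differ only in an ending like _2 or _b are one class to them, and where a whole thing is asked for, a point or a joint stands for the part that bears it (a point fixed in the world has none). Each returns a list of dicts, best first, with "score" (0 to 1); they miss things now and then, are a little off and sometimes report something else, mostly with a low value. They report only what shows in the picture. A call takes as long as a camera call.
- ctrl.search_frame(label, camera): "extent" ([left, top, right, bottom] in pixels, round what is visible of it).
- ctrl.place_of(label, camera): "pixel" ([column, row] in pixels: a listed point, or the origin of a listed thing).
The state is a dict: "time_s": time; "q": joint angles; "qvel": joint speeds; "tau": joint torques, N m; "position": TCP position; "tcp_rot": TCP orientation; "ft_force": force on the tool from outside, world axes, zero at the start; "moment": the same for the moment, N m; "gripper_width": finger opening in mm; "grasp_force": force on a finger pad.
Only numpy, scipy, OpenCV 4.12 (cv2) and the standard library are available. Lean on these libraries where they do the work, as an engineer would, in place of code of your own. Each camera call takes 0.05 s, during which the arm holds its last target. There are 200 camera calls.

### The job

First clear the hair brush from the foot of the pegboard and lay it flat and lengthwise inside the tray. Then take the mirror out of its rack and lean it against the pegboard, midway between the key hook and the spring clip, glass facing the room, square to the board and tipped back about 15 degrees, without letting it fall. Last, lay the padlock flat on the shelf with its flat end, not the shackle, square against the middle of the mirror's foot so that it cannot slide out; leave the cup and the jar where they are.

Things in the scene. Friction and masses are not known exactly. Their poses are not given: they have to be found in the camera images.
- panel: Fixed low side wall of the wardrobe, white, 460 mm long, 240 mm high, 20 mm thick, its room side covered by a grey perforated metal pegboard. Origin at shelf height in the plane of the pegboard's face, midway along it. +x points into the wall (the room is on the -x side), y along the wall, z up. A white plastic key hook at y = -180 mm and a small steel spring clip at y = +180 mm stick out up to 37 mm from the face, 150 to 200 mm above the shelf.
- pegboard_foot (a point): The same point and axes as panel: middle of the pegboard face at shelf height.
- rack: Fixed light wooden rack, 90 x 170 mm, in which the mirror stands upright. Origin under its centre; y runs along the slot. The slot is 16 mm wide, its floor 6 mm above the shelf, its side rails 48 mm high and 160 mm long.
- mirror: Wooden-framed mirror, a flat board 12 mm thick (x), 140 mm wide (y) and 165 mm high (z), continued at the top by a handle tab 34 mm wide and 12 mm thick that ends 225 mm above the foot; 0.28 to 0.46 kg. Origin at the middle of the bottom edge, half-way through the thickness. The glass is on the -x face. It starts upright in the rack.
- mirror_tab (a point): Centre of the mirror's handle tab, 203 mm above its foot (22 mm below its top, 38 mm above the tab's shoulders), half-way through the thickness; axes of the mirror.
- mirror_foot (a point): Middle of the bottom edge of the mirror's glass face (6 mm in front of the mirror's origin); axes of the mirror.
- brush_head (a point): Wooden hair brush, 200 mm long, lying bristles down with its handle towards the pegboard; this point is in the middle of its head, 25 mm above what it lies on. The head reaches 55 mm along +x and 45 mm along -x from here, is 54 mm wide (y), its wooden back lies 18 to 32 mm above the support (stiff bristles below). The handle, 18 mm thick, runs along -x and ends 145 mm from here. Balances about 16 mm towards the handle from here; 0.12 kg.
- brush: The same brush; origin at its underside, half-way along its 200 mm, 45 mm behind the head point along -x.
- tray: Fixed shallow grey tray, 150 (x) x 260 (y) mm outside, 18 mm high, walls and floor 4 mm thick. Origin under its centre.
- padlock_center (a point): Centre of the body of a steel padlock that lies flat: body 46 (x) x 50 (y) x 24 mm (z), this point 12 mm above the shelf. The flat end is 23 mm away along +x; the shackle is on the -x side and ends 57 mm from here. 0.32 kg.
- padlock: The same padlock; origin on its underside, below its centre.
- cup: Teal ceramic cup, 76 mm across, 90 mm high; to be left alone. Origin under its centre.
- jar: Small white cream jar, 52 mm across, 50 mm high; to be left alone. Origin under its centre.

How it is judged:
By the outcome, as a careful person would: the job done as asked, in the order asked, and still so for the second after the job is handed in, with the robot touching nothing.
It also fails if it takes over 69 s, if anything falls off the work surface, if the arm or the gripper's body presses on something with over 40 N, if the wrist force passes 120 N, or if a joint passes its speed limit or range.

## Working session

There is one attempt and no reset: what is moved stays moved. The work goes in short steps, each a Python script; the robot and the scene stay as the last script left them, time stands still between calls to the robot, and variables do not carry over. Pictures are saved under pics/ and viewed, at most 10 in all, crops included, and the job is handed in when it is done.

```bash
mkdir -p pics; ls; cat > h.py <<'E'
import numpy as np, cv2
from station import ctrl
def cal(c):
    k=ctrl.get_calibration(c); return k
def ray(c,px,st=None):
    k=cal(c); K=np.array(k["intrinsics"],float)
    u=(px[0]-K[0,2])/K[0,0]; v=(px[1]-K[1,2])/K[1,1]
    if c=="wrist":
        r=np.hypot(u,v); d=np.array([0,0,1.]) if r<1e-9 else np.array([np.sin(r)*u/r,np.sin(r)*v/r,np.cos(r)])
        M=np.array(k["mount"]); R=np.array(st["tcp_rot"])
        return np.array(st["position"])+R@M[:3,3], R@M[:3,:3]@d
    R=cv2.Rodrigues(np.array(k["rvec"],float))[0]; t=np.array(k["tvec"],float).ravel()
    d=R.T@np.array([u,v,1.]); return -R.T@t, d/np.linalg.norm(d)
def atz(r,z): return r[0]+r[1]*(z-r[0][2])/r[1][2]
def tri(rs):
    A=[np.eye(3)-np.outer(d,d) for _,d in rs]
    X=np.linalg.solve(sum(A),sum(a@o for a,(o,_) in zip(A,rs)))
    return X,[np.linalg.norm(a@(X-o)) for a,(o,_) in zip(A,rs)]
def save(c,n): im=ctrl.camera(c); cv2.imwrite(f"pics/{n}.png",im[:,:,::-1]); return im
def best(l,c):
    p=ctrl.place_of(l,c); return (np.array(p[0]["pixel"]),p[0]["score"]) if p else (None,0)
E
python3 - <<'E'
from h import *
np.set_printoptions(precision=1,suppress=True)
st=ctrl.read_state(); print(st["tcp_rot"],st["time_s"])
for c in("scene","top","wrist"): save(c,c+"0"); print(c,cal(c))
for l in "panel rack mirror mirror_tab mirror_foot brush_head brush tray padlock_center padlock cup jar".split():
    rs=[]
    for c in("scene","top","wrist"):
        p,s=best(l,c)
        if p is not None: print(l,c,p,round(s,2),end=' | ')
        if s>.4: rs.append(ray(c,p,st))
        if s>.4 and c=="top": print("z0",atz(rs[-1],0),end=' ')
    print()
    if len(rs)>1: print("   ",*tri(rs))
im=np.vstack([cv2.imread(f"pics/{c}0.png")[:, :] for c in("scene","top")])
cv2.imwrite("pics/both.png",cv2.resize(im,None,fx=.75,fy=.75,interpolation=cv2.INTER_AREA))
print(ctrl.read_state()["time_s"])
E
```

```text
pics
[[-1.   0.3 -0. ]
 [ 0.3  1.  -0. ]
 [ 0.  -0.  -1. ]] 0.0
scene {'intrinsics': array([[491.3,   0. , 323. ],
       [  0. , 491.3, 194.3],
       [  0. ,   0. ,   1. ]]), 'rvec': array([ 2.1,  1.2, -0.5]), 'tvec': array([-328.6, -237.5, 1749.4])}
top {'intrinsics': array([[444. ,   0. , 319.6],
       [  0. , 444. , 191.9],
       [  0. ,   0. ,   1. ]]), 'rvec': array([ 2.2, -2.2,  0.1]), 'tvec': array([  65.1,  578.9, 1261. ])}
wrist {'intrinsics': array([[309.7,   0. , 314.5],
       [  0. , 309.7, 198.8],
       [  0. ,   0. ,   1. ]]), 'mount': array([[   0. ,   -0.9,   -0.3,   83.4],
       [   1. ,    0. ,    0. ,   -0.2],
       [  -0. ,   -0.3,    0.9, -134.8],
       [   0. ,    0. ,    0. ,    1. ]])}
panel scene [188.8 255.7] 0.94 | panel top [456.4 222.7] 0.91 | z0 [ 490.9 -337.9    0. ] panel wrist [ 51.4 368.7] 0.82 | 
    [ 483.7 -328.2    9.2] [np.float64(7.2523496899902655), np.float64(9.54845007527863), np.float64(6.389954641811239)]
rack scene [383.  186.7] 0.9 | rack top [245.3 211.9] 0.72 | z0 [522.6 287.7   0. ] 
    [523.5 288.7   6.9] [np.float64(2.6124
[... 1364 characters left out ...]
312.9 195.6] 0.78 | padlock_center top [312.1 236.7] 0.73 | z0 [449.3  88.1   0. ] 
    [448.3  86.    6.3] [np.float64(2.0781191544311537), np.float64(2.0781191544311994)]
padlock scene [315.6 197.3] 0.55 | padlock top [314.7 233.9] 0.8 | z0 [457.5  80.4   0. ] 
    [458.9  83.2   9.2] [np.float64(3.4174786396498473), np.float64(3.417478639649792)]
cup scene [414.8 232.5] 0.83 | cup top [255.9 153.7] 0.58 | z0 [699.  259.1   0. ] 
    [706.3 268.5 -15. ] [np.float64(7.9555485732056805), np.float64(7.955548573205755)]
jar scene [424.1 179.6] 0.86 | jar top [199.3 198.1] 0.82 | z0 [564.  426.8   0. ] 
    [562.9 424.1   5.4] [np.float64(1.228038691448605), np.float64(1.2280386914484702)]
1.95
```

View pics/both.png

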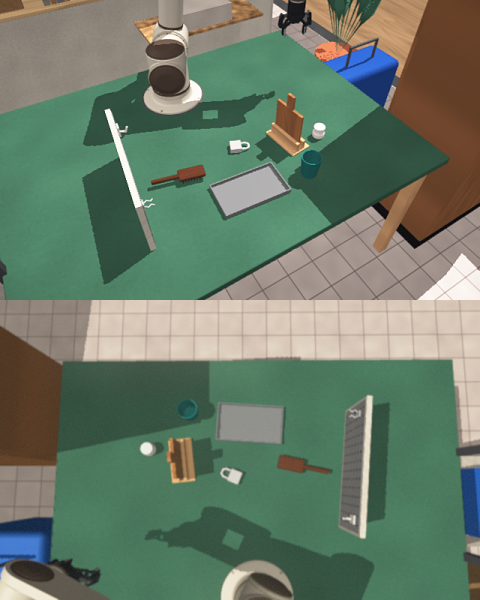

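The scene view shows the brush between panel and tray, with its handle towards the panel. In the full-size top view the padlock is near (312,237), with its shackle towards the panel, and the mirror is in the rack near (240,213). The tray centre is near (333,164). Next I'll look closer with the wrist camera.

```bash
python3 - <<'E'
from h import *
np.set_printoptions(precision=1,suppress=True)
R=np.array([[0,1,0],[1,0,0],[0,0,-1.]])
for th in (0,): print(ctrl.ik([520,-110,330],R))
ctrl.reach([520,-60,330],R)
st=ctrl.read_state(); print(st["position"],st["time_s"])
save("wrist","w1")
W={}
for l in "panel brush_head brush tray padlock_center padlock".split():
    p=ctrl.place_of(l,"wrist")
    for d in p[:1]: print(l,d["pixel"],round(d["score"],2),"z0",atz(ray("wrist",d["pixel"],st),0)," z25",atz(ray("wrist",d["pixel"],st),25))
# horizontal tool feasibility for mirror pick and place
q0=ctrl.read_state()["q"]
for pitch in (0,15,30,45,60):
  for s in (1,-1):
    a=np.deg2rad(pitch); z=np.array([0,-np.cos(a),-np.sin(a)]); y=np.array([s,0,0.]); Rm=np.c_[np.cross(y,z),y,z]
    a=np.deg2rad(pitch+15); z2=np.array([0,-np.cos(a),-np.sin(a)]); R2=np.c_[np.cross(y,z2),y,z2]
    print(pitch,s,ctrl.ik([517,298,196],Rm),ctrl.ik([517,298,280],Rm),ctrl.ik([490,-320,195],R2))
E
```

```text
[-20.3   2.6  78.6  -0.   98.8 -20.3]
[520.1 -59.3 329.9] 4.4667
panel [295.1, 298.3] 0.65 z0 [ 485.2 -331.3    0. ]  z25 [ 487.1 -312.1   25. ]
brush_head [301.9, 205.7] 0.77 z0 [ 500.7 -147.2    0. ]  z25 [ 501.8 -138.    25. ]
brush [296.8, 229.7] 0.76 z0 [ 491.7 -189.5    0. ]  z25 [ 493.3 -178.    25. ]
tray [410.6, 97.0] 0.63 z0 [666.6  28.4   0. ]  z25 [658.7  28.2  25. ]
padlock_center [266.7, 55.8] 0.86 z0 [450.1  86.9   0. ]  z25 [453.9  83.5  25. ]
padlock [269.7, 55.4] 0.73 z0 [454.5  87.3   0. ]  z25 [458.1  83.9  25. ]
0 1 [ 44.3  50.7  63.2 -68.4 129.7  31.8] [ 44.3  45.6  61.5 -73.9 131.9  23.3] None
0 -1 [  44.3   50.7   63.2  -68.4  129.7 -148.2] [  44.3   45.6   61.5  -73.9  131.9 -156.7] None
15 1 [ 43.8  44.8  63.3 -57.  123.7  34.4] [ 43.8  40.7  59.9 -61.6 127.5  26.5] [-14.5   8.1 107.7 -67.   65.6  16.9]
15 -1 [  43.8   44.8   63.3  -57.   123.7 -145.6] [  43.8   40.7   59.9  -61.6  127.5 -153.5] None
30 1 [ 42.1  38.2  64.9 -46.1 116.8  35.9] [ 42.1  35.1  60.  -49.5 122.3  29. ] [-20.1   4.7 103.  -47.9  63.5  -1. ]
30 -1 [  42.1   38.2   64.9  -46.1  116.8 -144.1] [  42.1   35.1   60.   -49.5  122.3 -151. ] None
45 1 [ 39.2  31.3  68.  -35.4 109.1  36. ] [ 39.2  28.9  61.8 -37.6 116.   30.4] [-26.9   4.3  97.3 -29.   66.7 -18. ]
45 -1 [  39.2   31.3   68.   -35.4  109.1 -144. ] [  39.2   28.9   61.8  -37.6  116.  -149.6] None
60 1 [ 35.   24.3  72.3 -24.6 100.7  34.1] [ 35.   22.5  65.1 -25.6 108.8  30.1] [-34.1   6.5  91.2 -12.9  74.2 -31.4]
60 -1 [  35.    24.3   72.3  -24.6  100.7 -145.9] [  35.    22.5   65.1  -25.6  108.8 -149.9] [-34.1   6.5  91.2 -12.9  74.2 148.6]
```

View pics/w1.png

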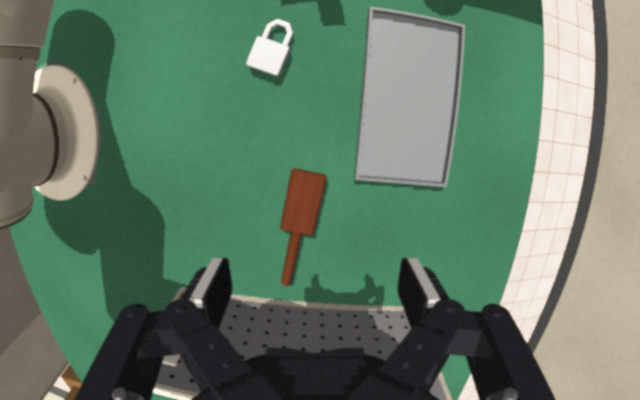

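The wrist view shows the brush head centre at about (303,203), with the handle tip at (288,284). The tray rim corners are at (370,8), (466,24), (447,188) and (356,181). The padlock's shackle points up in the picture, away from the panel, with its body at (268,57). The foot edge of the panel runs along row 297–308.

```bash
python3 - <<'E'
from h import *
np.set_printoptions(precision=1,suppress=True)
st=ctrl.read_state(); im=cv2.imread("pics/w1.png").astype(int); b,g,r=im[...,0],im[...,1],im[...,2]
W=lambda px,z: atz(ray("wrist",px,st),z)
def comp(m,seed):
    n,l,s,c=cv2.connectedComponentsWithStats(m.astype(np.uint8)); return l==l[seed[1],seed[0]]
def rect(m,z,name):
    ys,xs=np.nonzero(m); P=np.array([W((x,y),z)[:2] for x,y in zip(xs,ys)],np.float32)
    R=cv2.minAreaRect(P); print(name,len(P),R,"mean",P.mean(0)); return P
m=comp((r>g+30)&(r>60),(303,203)); m[:, :150]=0
P=rect(m,28,"brush")
c=P-P.mean(0); w,v=np.linalg.eigh(c.T@c); d=v[:,1]; d=d*np.sign(d[1]); print("axis",d,np.degrees(np.arctan2(d[1],d[0])),"along range",(c@d).min(),(c@d).max())
head=P[(c@d)>(c@d).max()-95]; R=cv2.minAreaRect(head.astype(np.float32)); print("headrect",R)
hc=np.array(R[0]); print("handle tip",W((288,284),22))
m=comp((r>150)&(g>150)&(b>150),(268,57)); P=rect(m,20,"padlock")
for z in(18,): print("tray",np.array([W(p,z) for p in((370,8),(466,24),(447,188),(356,181))]), np.mean([W(p,z) for p in((370,8),(466,24),(447,188),(356,181))],0))
print("panel foot",[W(p,0) for p in((240,298),(300,302),(380,307))])
# top view line of the panel top edge room side z=240 & foot
for l in("panel",): print(ctrl.search_frame(l,"top")[0])
im=cv2.imread("pics/top0.png"); cv2.imwrite("pics/topc.png",np.hstack([cv2.resize(im[110:320,430:510],None,fx=2.8,fy=2.8,interpolation=cv2.INTER_CUBIC),cv2.resize(im[165:270,205:345],None,fx=3.6,fy=5.6,interpolation=cv2.INTER_CUBIC)]))
E
```

```text
brush 2519 ((491.7024841308594, -182.67027282714844), (199.54396057128906, 50.79399871826172), 77.75140380859375) mean [ 499.  -148.8]
axis [0.2 1. ] 77.76847 along range -134.3909 65.15661
headrect ((502.8333740234375, -131.53753662109375), (94.926513671875, 50.79891586303711), 77.84282684326172)
handle tip [ 475.3 -283.9   22. ]Traceback (most recent call last):
  File "<stdin>", line 15, in <module>
  File "<stdin>", line 8, in rect
  File "<stdin>", line 4, in <lambda>
  File "h.py", line 6, in ray
    k=cal(c); K=np.array(k["intrinsics"],float)
  File "h.py", line 4, in cal
    k=ctrl.get_calibration(c); return k
ValueError: time passes only in moves, steps and waits
```

```bash
sed -i 's/^def cal(c):/import functools\n@functools.lru_cache(None)\ndef cal(c):/' h.py; python3 - <<'E'
from h import *
np.set_printoptions(precision=1,suppress=True)
st=ctrl.read_state(); im=cv2.imread("pics/w1.png").astype(int); b,g,r=im[...,0],im[...,1],im[...,2]
W=lambda px,z: atz(ray("wrist",px,st),z)
n,l,s,c=cv2.connectedComponentsWithStats(((r>150)&(g>150)&(b>150)).astype(np.uint8)); ys,xs=np.nonzero(l==l[60,268]); print(len(xs))
P=np.array([W((x,y),20)[:2] for x,y in zip(xs,ys)],np.float32); print("padlock",cv2.minAreaRect(P))
T=np.array([W(p,18) for p in((370,8),(466,24),(447,188),(356,181))]); print("tray",T,T.mean(0))
print("panel foot",[W(p,0) for p in((240,298),(300,302),(380,307))])
im=cv2.imread("pics/top0.png"); cv2.imwrite("pics/topc.png",np.hstack([cv2.resize(im[120:320,430:510],(232,580),interpolation=cv2.INTER_CUBIC),cv2.resize(im[170:270,205:345],(560,580),interpolation=cv2.INTER_CUBIC)]))
E
```

```text
1410
padlock ((459.4793395996094, 100.34762573242188), (79.336181640625, 50.151554107666016), 67.92800903320312)
tray [[ 599.5  157.7   18. ]
 [ 751.3  152.1   18. ]
 [ 733.6 -111.3   18. ]
 [ 583.3 -101.5   18. ]] [666.9  24.3  18. ]
panel foot [array([ 379.5, -335.6,    0. ]), array([ 493.8, -340.6,    0. ]), array([ 647.3, -356.5,    0. ])]
```

View pics/topc.png

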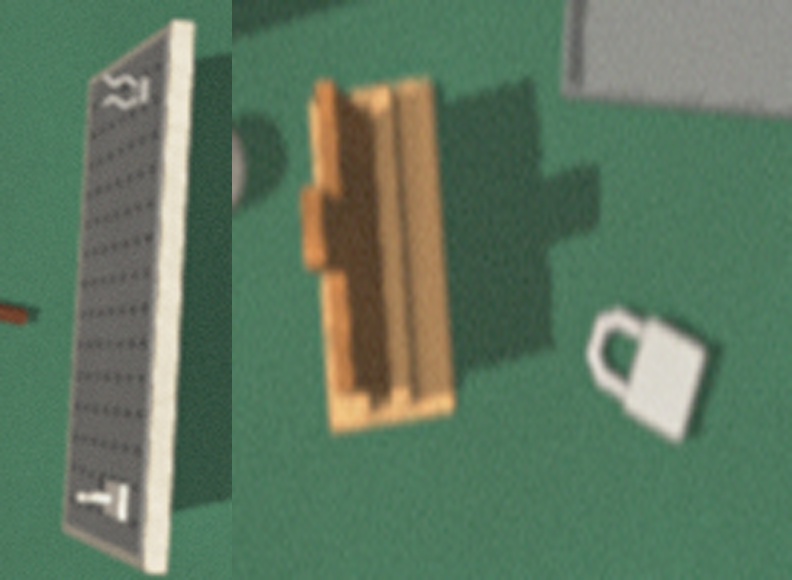

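The top crop shows the mirror standing in the slot, with its tab leaning left of the board because of perspective. The padlock's shackle is at upper left (away from the panel), so its flat end already faces the panel. Now the brush.

```bash
cat >> h.py <<'E'
def down(a):  # tool pointing down, tool x along azimuth a (deg)
    c,s=np.cos(np.radians(a)),np.sin(np.radians(a)); x=np.array([c,s,0]); z=np.array([0,0,-1.]); return np.c_[x,np.cross(z,x),z]
def u(a): return np.array([np.cos(np.radians(a)),np.sin(np.radians(a)),0])
E
python3 - <<'E'
from h import *
np.set_printoptions(precision=1,suppress=True)
A=77.8; g=np.array([491.7,-182.7,0])+29*u(A)
ctrl.reach(g+[0,0,90],down(A)); ctrl.command_gripper(76,40)
ctrl.move_linear(g+[0,0,20],max_speed=120)
ctrl.command_gripper(40,40); s=ctrl.read_state(); print(s["gripper_width"],s["grasp_force"],s["ft_force"])
ctrl.move_linear(g+[0,0,85],max_speed=200)
B=86.3; p=np.array([667,24,0])+29*u(B)
ctrl.reach(p+[0,0,85],down(B)); s=ctrl.read_state(); print(s["gripper_width"],s["grasp_force"])
save("wrist","w2")
ctrl.move_linear(p+[0,0,25.5],max_speed=100); print(ctrl.read_state()["ft_force"])
ctrl.command_gripper(74)
ctrl.move_linear(p+[0,0,120],max_speed=200); s=ctrl.read_state(); save("wrist","w3"); print(s["time_s"],s["position"],s["tcp_rot"])
for l in("brush_head","brush","tray"):
    q,sc=best(l,"wrist"); print(l,q,sc,q is not None and atz(ray("wrist",q,s),20))
E
```

```text
52.875523448149146 42.209869623184204 [-0.6  0.4  7.1]
52.76584104834821 42.33405590057373
[ 0.3  0.2 -1.5]
10.4417 [668.7  53.  119.6] [[ 0.1  1.  -0. ]
 [ 1.  -0.1  0. ]
 [ 0.  -0.  -1. ]]
brush_head [315.2 187.8] 0.96 [670.7  65.1  20. ]
brush [312.6 226.8] 0.97 [666.4  31.6  20. ]
tray [ 94.2 180.8] 0.52 [462.1  87.3  20. ]
```

View pics/w3.png

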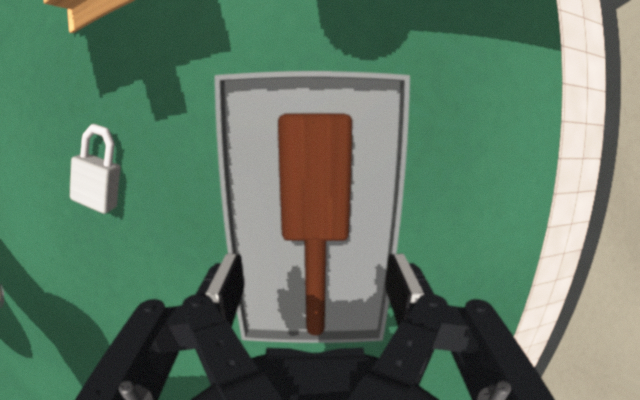

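The brush lies straight and centred in the tray, handle end at about (316,332) and inside the wall. Next I'll look at the mirror from its glass side and compute the panel line.

```bash
cat >> h.py <<'E'
def tool(n,pitch): # jaws horizontal; horizontal approach direction n (unit), pitched down
    a=np.radians(pitch); z=np.cos(a)*n+np.array([0,0,-np.sin(a)]); y=np.cross([0,0,1],n); return np.c_[np.cross(y,z),y,z]
E
python3 - <<'E'
from h import *
np.set_printoptions(precision=1,suppress=True)
C=lambda x,y:(430+x/2.9,120+y/2.9)
for n,z,pp in(("foot",0,((92,80),(63,525))),("top",240,((172,20),(145,571)))):
    e=[atz(ray("top",C(*p)),z) for p in pp]; d=e[0]-e[1]; print(n,e,np.mean(e,0),np.linalg.norm(d),np.degrees(np.arctan2(d[1],d[0])))
n=np.array([0,-1,0.]); R=tool(n,25)
ctrl.move_linear([690,60,330],max_speed=300)
print(ctrl.ik([660,300,330],R),ctrl.ik([530,390,270],R))
ctrl.reach([660,300,330],R); ctrl.reach([530,390,270],R); ctrl.pause(.2)
s=ctrl.read_state(); save("wrist","w4"); print(s["time_s"],s["position"])
for l in("mirror_tab","mirror_foot","mirror","rack"):
    q,sc=best(l,"wrist"); print(l,q,sc)
    if q is None: continue
    r=[ray("wrist",q,s)]
    for c in("scene","top"):
        q2,sc2=best(l,c)
        if sc2>.4: r.append(ray(c,q2)); print("   +",c,*tri([r[0],r[-1]]))
E
```

```text
foot [array([ 716.5, -361.2,    0. ]), array([ 264.5, -316.9,    0. ])] [ 490.5 -339.1    0. ] 454.2367605402037 -5.596589245065677
top [array([ 717. , -357.1,  240. ]), array([ 258.9, -316.4,  240. ])] [ 487.9 -336.7  240. ] 459.86501861896693 -5.073247436480416
[ 36.6  51.5  29.8 -65.2 126.7   8.1] [ 46.7  48.2  42.4 -55.3 130.9  24.9]
13.5 [531.  388.9 270.4]
mirror_tab [294.5 181.6] 0.95
   + scene [517.  278.2 205.3] [np.float64(3.7715376107654848), np.float64(3.7715376107655816)]
   + top [516.8 304.3 212.1] [np.float64(0.835896833042491), np.float64(0.8358968330422538)]
mirror_foot None 0
mirror None 0
rack None 0
```

View pics/w4.png

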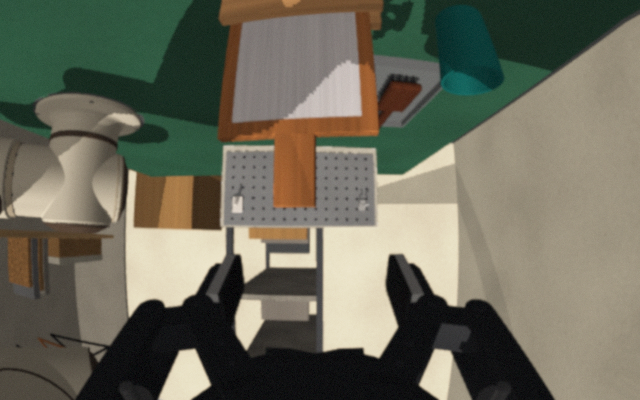

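The wrist view (upside down, camera below the fingers) shows the glass facing the room. The shoulder corners are at (220,137) and (378,131), the tab end corners at (275,207) and (314,207). I'll fit the mirror pose to these.

```bash
python3 - <<'E'
from h import *
from scipy.optimize import least_squares
np.set_printoptions(precision=2,suppress=True)
s=ctrl.read_state()
ob=[((-6,-70,165),"wrist",(220,137)),((-6,70,165),"wrist",(378,131)),((-6,-17,225),"wrist",(275,207)),((-6,17,225),"wrist",(314,207)),
 ((0,70,165),"top",(229,184)),((0,-70,165),"top",(233.5,238)),((0,0,203),"top",(223.2,208.2)),((0,0,203),"scene",(384.3,138.1)),((0,0,203),"wrist",(294.5,181.6)),((-6,0,0),"top",(238.9,212.8))]
rays=[ray(c,p,s) for _,c,p in ob]
def res(v):
    x=u(v[3]); y=np.cross([0,0,1],x); o=[]
    for (P,c,_),(q,d) in zip(ob,rays):
        X=np.array([v[0],v[1],v[2]])+x*P[0]+y*P[1]+np.array([0,0,P[2]])
        e=(X-q)-d*np.dot(X-q,d); o+=list(e/(1 if c=="wrist" else 2))
    return o
r=least_squares(res,[517,300,6,-88],loss="soft_l1"); print(r.x, np.linalg.norm(np.reshape(res(r.x),(-1,3)),axis=1))
E
```

```text
[515.35 293.79   5.68 -83.25] [2.72 1.5  1.28 1.26 0.84 1.08 5.61 7.86 1.47 3.77]
```

```bash
python3 - <<'E'
from h import *
np.set_printoptions(precision=2,suppress=True)
for p,z in(((225,209.3),231),((231,211),171)): print(atz(ray("top",p),z))
s0=ctrl.read_state(); np.savez("s0.npz",position=s0["position"],tcp_rot=s0["tcp_rot"])
q0=(294.5,181.6)
n=u(-84); R=tool(n,25); m=np.array([515.5,297,5.7])
g=m+np.array([0,0,188]); print(ctrl.ik(g,R),ctrl.ik(g+[0,0,90],R))
ctrl.reach(g-R[:,2]*75,R); ctrl.command_gripper(60,80); ctrl.pause(.1)
s=ctrl.read_state(); save("wrist","w5"); q,sc=best("mirror_tab","wrist"); print(s["time_s"],q,sc,tri([ray("wrist",q0,s0),ray("wrist",q,s)]))
E
```

```text
[513.46 295.29 231.  ]
[513.44 293.39 171.  ]
[ 44.26  38.04  68.53 -51.55 114.66  34.09] [ 44.26  34.14  63.85 -55.1  119.8   26.35]
14.6833 [312.4 237.7] 0.95 (array([514.78, 300.36, 210.87]), [np.float64(0.012209744780251287), np.float64(0.012209744780192608)])
```

View pics/w5.png

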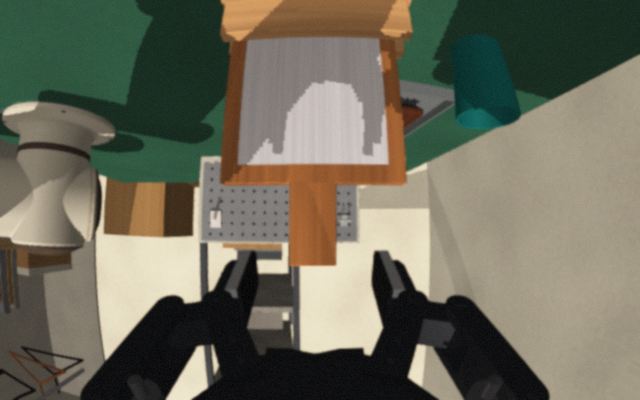

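This view is square to the mirror: shoulders at (221,185) and (406,185), tab between columns 290 and 337, centred between the jaws. I'll fit both wrist views, then grasp and lift.

```bash
python3 - <<'E'
from h import *
from scipy.optimize import least_squares
np.set_printoptions(precision=2,suppress=True)
s=ctrl.read_state(); s0=dict(np.load("s0.npz"))
L=[(-6,-70,165),(-6,70,165),(-6,-17,225),(-6,17,225)]
ob=[(P,ray("wrist",p,s0)) for P,p in zip(L,[(220,137),(378,131),(275,207),(314,207)])]+[(P,ray("wrist",p,s)) for P,p in zip(L,[(221,185),(406,185),(290,266),(337,265)])]
ob+=[((0,0,225),ray("top",(225,209.3)))]
def res(v):
    x=u(v[3]); y=np.cross([0,0,1],x); o=[]
    for P,(q,d) in ob:
        X=v[:3]+x*P[0]+y*P[1]+np.array([0,0,P[2]]); o+=list((X-q)-d*np.dot(X-q,d))
    return o
v=least_squares(res,[515,297,6,-84],loss="soft_l1").x; print(v,np.linalg.norm(np.reshape(res(v),(-1,3)),axis=1))
if abs(v[3]+84)<4 and abs(v[1]-297)<6 and abs(v[0]-515)<6:
    n=u(v[3]); R=tool(n,25); g=np.array([v[0],v[1],v[2]+188])+1*n
    ctrl.move_linear(g-R[:,2]*50,R,max_speed=100)
    ctrl.move_linear(g,max_speed=80); print(ctrl.read_state()["ft_force"])
    ctrl.command_gripper(20,80); st=ctrl.read_state(); print(st["gripper_width"],st["grasp_force"],st["ft_force"],st["moment"])
    ctrl.move_linear(g+[0,0,10],max_speed=50); st=ctrl.read_state(); print(st["gripper_width"],st["ft_force"],st["moment"])
    ctrl.move_linear(g+[0,0,80],max_speed=150); st=ctrl.read_state(); print(st["gripper_width"],st["ft_force"],st["time_s"],st["position"])
    save("wrist","w6"); save("scene","s6"); np.save("v.npy",v)
E
```

```text
[515.48 294.42   6.23 -81.19] [3.19 1.51 1.11 0.9  0.98 2.11 0.95 1.   2.2 ]
[0.08 0.16 0.21]
31.61429168164727 80.95186248421669 [-2.59  0.34  2.91] [ 0.07  0.07 -0.25]
32.23288813350394 [ 0.02 -0.49 -4.03] [1.05 0.15 0.03]
31.88018321660769 [ 0.18 -0.09 -4.67] 17.3167 [515.53 293.34 273.43]
```

View pics/w6.png

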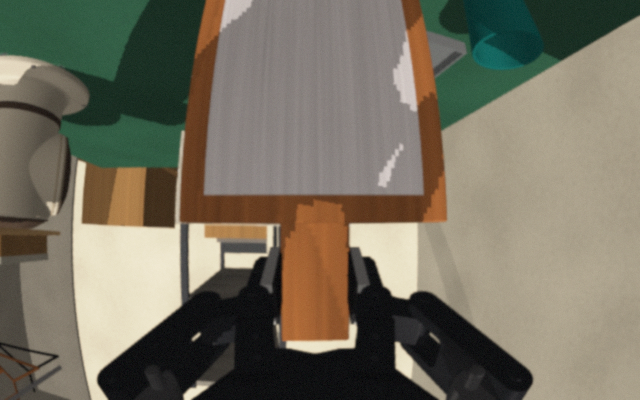

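The mirror is firmly held and square: both shoulders are at row 221. Now I'll carry it to the panel, tilt it, and make a guarded contact.

```bash
cat > pl.py <<'E'
from h import *
np.set_printoptions(precision=2,suppress=True)
PA=-95.0; n=u(PA); F=np.array([489.5,-338.3,0]); T=np.radians(15); Z=np.array([0,0,1.])
az=np.cos(T)*Z+np.sin(T)*n; ax=np.cos(T)*n-np.sin(T)*Z
def tcp(gap,h): return F-(64+gap)*n+Z*(1.55+h)+ax*1+az*188
E
python3 - <<'E'
from pl import *
C=lambda x,y:(430+x/2.9,120+y/2.9)
print("mid from hook/clip",atz(ray("top",C(118,500)),175),atz(ray("top",C(125,90)),175))
Rf=tool(n,40); v=np.load("v.npy"); via=tool(u(-88),25)
print(ctrl.ik([500,30,300],via),ctrl.ik(tcp(60,25),Rf),ctrl.ik(tcp(0,0),Rf),tcp(0,0))
ctrl.command_gripper(20,100)
ctrl.reach([500,30,290],via); s=ctrl.read_state(); print(s["gripper_width"],s["time_s"])
ctrl.reach(tcp(70,30),Rf); s=ctrl.read_state(); print(s["gripper_width"],s["time_s"],s["ft_force"],s["position"])
save("wrist","w7"); save("scene","s7"); save("top","t7")
im=cv2.imread("pics/s7.png")[150:330,150:390]; w=cv2.imread("pics/w7.png")
cv2.imwrite("pics/c7.png",np.hstack([cv2.resize(im,(400,300),interpolation=cv2.INTER_CUBIC),cv2.resize(w,(400,300))]))
E
```

```text
mid from hook/clip [ 308.32 -317.17  175.  ] [ 669.8  -336.63  175.  ]
[ 25.14  13.45  90.92 -59.15 103.9   23.41] [-11.21   7.23 101.15 -52.52  73.66  10.54] [-17.84   8.84 102.5  -54.3   66.89   9.13] [ 490.75 -323.98  182.89]
31.541107852157303 18.6667
31.603189891800962 19.8 [-0.4  -0.09 -5.19] [ 497.43 -253.26  212.92]
```

View pics/c7.png

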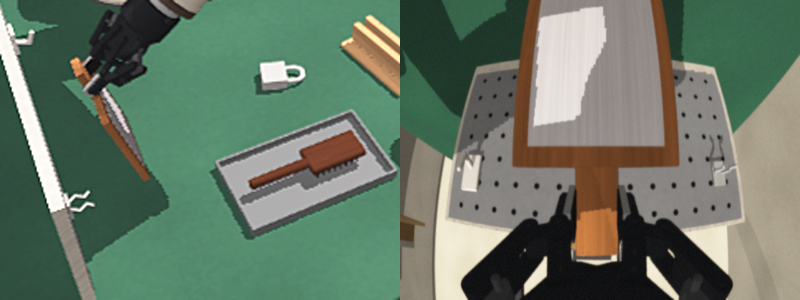

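The mirror is tilted, level and square to the pegboard. Hook at column 472 and clip at 722 sit evenly about the tab at 597. Now the guarded contact.

```bash
python3 - <<'E'
from pl import *
ctrl.move_linear(tcp(12,6),max_speed=120); ctrl.pause(.15); f0=np.array(ctrl.read_state()["ft_force"])
gap=12
while gap>-12:
    gap-=1.5; ctrl.move_linear(tcp(gap,6),max_speed=40); f=np.array(ctrl.read_state()["ft_force"])-f0
    if f@n<-2.5: break
print("wall",gap,f,f@n)
gap+=.7; h=6
while h>-8:
    h-=1; ctrl.move_linear(tcp(gap,h),max_speed=40); f=np.array(ctrl.read_state()["ft_force"])-f0
    if f[2]>4: break
s=ctrl.read_state(); print("floor",gap,h,f,f@n,s["time_s"],s["gripper_width"]); np.save("gh.npy",[gap,h])
E
```

```text
wall 3.0 [0.12 8.78 0.88] -8.76094731062957
floor 3.7 0 [-3.77  7.17 12.28] -6.817453534916055 23.775 31.59059514352001
```

```bash
python3 - <<'E'
from pl import *
gap,h=np.load("gh.npy")
ctrl.move_linear(tcp(gap+1,h+.5),max_speed=30); print(ctrl.read_state()["ft_force"])
ctrl.command_gripper(36); ctrl.pause(.2); ctrl.command_gripper(58); ctrl.pause(.2)
R=tool(n,40); p=tcp(gap+1,h+.5)
ctrl.move_linear(p-R[:,2]*60,max_speed=150); ctrl.move_linear(p-R[:,2]*110-n*40,max_speed=300); ctrl.pause(.1)
s=ctrl.read_state(); save("wrist","w8"); save("scene","s8"); save("top","t8"); print(s["time_s"],s["position"],s["ft_force"])
np.savez("s8.npz",position=s["position"],tcp_rot=s["tcp_rot"])
for l in("mirror_tab","mirror_foot","padlock_center"):
    rs=[]
    for c in("wrist","scene","top"):
        q,sc=best(l,c); print(l,c,q,round(sc,2))
        if sc>.5: rs.append(ray(c,q,s))
    if len(rs)>1: print(*tri(rs))
a=cv2.imread("pics/s8.png")[150:330,150:390]; w=cv2.imread("pics/w8.png")
cv2.imwrite("pics/c8.png",np.hstack([cv2.resize(a,(400,400),interpolation=cv2.INTER_CUBIC),cv2.resize(w[:, 120:520],(400,400))]))
E
```

```text
[-3.06 -1.79  6.77]
26.075 [ 501.62 -196.29  253.15] [-0.66 -0.12 -0.05]
mirror_tab wrist [312.1 229.3] 0.61
mirror_tab scene [172.1 212.5] 0.92
mirror_tab top [470.4 218.5] 0.81
[ 490.15 -323.02  196.7 ] [np.float64(1.3146063639347927), np.float64(6.46885410198534), np.float64(7.074028049938768)]
mirror_foot wrist [314.8  40.9] 0.61
mirror_foot scene [212.6 253. ] 0.64
mirror_foot top [429.4 220.4] 0.88
[ 497.55 -260.65    5.42] [np.float64(2.847423906488848), np.float64(1.8448067295542891), np.float64(3.1679867454477257)]
padlock_center wrist None 0
padlock_center scene [315.  193.2] 0.64
padlock_center top None 0
```

View pics/c8.png

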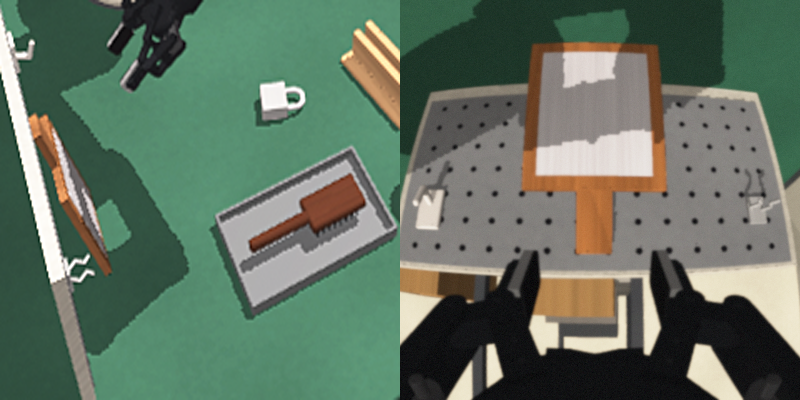

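The mirror leans square and midway between the hook and clip, foot edge at about (249..378, 43) in the wrist view. Now I'll look at the padlock from above and grasp it.

```bash
python3 - <<'E'
from pl import *
s8=dict(np.load("s8.npz"))
for p in((249,43),(314,43),(378,44)):
    X=atz(ray("wrist",p,s8),3); print("foot",X,"dist",-(X-F)@n)
A=67.9; g=np.array([453.1,84.6,0])
ctrl.move_linear(np.array(ctrl.read_state()["position"])-n*60+[0,0,30],max_speed=400)
ctrl.reach(g+u(A)*-30+[0,0,170],down(A)); ctrl.pause(.1)
s=ctrl.read_state(); im=save("wrist","w9").astype(int)
n_,l,st,c=cv2.connectedComponentsWithStats((im.min(2)>140).astype(np.uint8))
q,sc=best("padlock_center","wrist"); print(q,sc,atz(ray("wrist",q,s),24))
k=l[int(q[1]),int(q[0])]; ys,xs=np.nonzero(l==k); P=np.array([atz(ray("wrist",p,s),20)[:2] for p in zip(xs,ys)],np.float32)
r=cv2.minAreaRect(P); print(k,r,s["time_s"],st[k])
E
```

```text
foot [ 423.4  -259.66    3.  ] dist 72.57777867537926
foot [ 495.1  -269.19    3.  ] dist 69.33747891506833
foot [ 566.26 -273.64    3.  ] dist 71.10115685871337
[315.8 148.2] 0.84 [457.45  88.6   24.  ]
8 ((460.1892395019531, 100.31468963623047), (80.77339172363281, 50.12700271606445), 67.60740661621094) 27.9917 [ 287   91   55   87 3388]
```

```bash
python3 - <<'E'
from pl import *
A=67.7; g=np.array([453.8,84.8,0])
ctrl.command_gripper(72,60)
ctrl.reach(g+[0,0,70],down(A)); ctrl.move_linear(g+[0,0,12],max_speed=100)
ctrl.command_gripper(35,60); s=ctrl.read_state(); print(s["gripper_width"],s["grasp_force"],s["ft_force"])
ctrl.move_linear(g+[0,0,80],max_speed=200); s=ctrl.read_state(); print(s["gripper_width"],s["ft_force"])
B=PA+180; D=lambda d,z:F-n*d+Z*z
ctrl.reach(D(180,80),down(B)); ctrl.move_linear(D(115,16),max_speed=150); ctrl.pause(.15)
s=ctrl.read_state(); f0=np.array(s["ft_force"]); save("wrist","w10"); print(s["time_s"],f0)
z=16
while z>9:
    z-=1; ctrl.move_linear(D(115,z),max_speed=40); f=np.array(ctrl.read_state()["ft_force"])-f0
    if f[2]>2.5: break
print("floor",z,f); np.save("pz.npy",z)
cv2.imwrite("pics/c10.png",cv2.imread("pics/w10.png"))
E
```

```text
48.54094656269234 62.25158929824829 [-2.74 -0.64 11.99]
48.07891442903533 [ 0.4  -1.26 -3.4 ]
32.35 [ 0.44  0.24 -3.03]
floor 12 [-8.42  3.25 19.79]
```

View pics/c10.png

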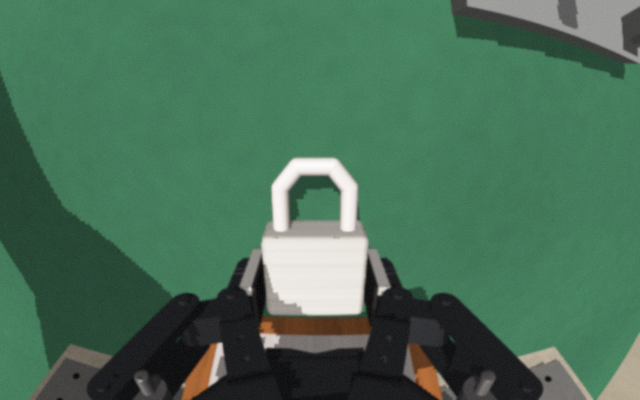

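The padlock is held square in front of the mirror's foot and centred on it, flat end towards the wooden edge at row ~322. I'll slide it in under guard.

```bash
python3 - <<'E'
from pl import *
z=float(np.load("pz.npy"))+.7; D=lambda d,z:F-n*d+Z*z
ctrl.move_linear(D(106,z),max_speed=60); ctrl.pause(.1); f0=np.array(ctrl.read_state()["ft_force"]); print(f0)
d=106; log=[]
while d>86:
    d-=.8; ctrl.move_linear(D(d,z),max_speed=30); f=np.array(ctrl.read_state()["ft_force"])-f0; log.append(round(float(f@n),1))
    if f@n<-2.0: break
s=ctrl.read_state(); print(d,log,s["time_s"]); np.save("pd.npy",[d,z])
save("wrist","w11")
E
```

```text
[-0.35 -5.79  4.24]
105.2 [-7.1] 34.05
```

```bash
python3 - <<'E'
from pl import *
d,z=np.load("pd.npy"); z+=.6; D=lambda d,z:F-n*d+Z*z
ctrl.move_linear(D(d,z),max_speed=20); ctrl.pause(.1); f0=np.array(ctrl.read_state()["ft_force"]); print(f0)
log=[]
while d>86:
    d-=.8; ctrl.move_linear(D(d,z),max_speed=30); f=np.array(ctrl.read_state()["ft_force"])-f0; log.append((round(float(f@n),1),round(float(f[2]),1)))
    if f@n<-2.5: break
s=ctrl.read_state(); print(d,log,s["time_s"]); np.save("pd.npy",[d,z])
save("wrist","w11"); cv2.imwrite("pics/c11.png",cv2.imread("pics/w11.png")[180:380,200:440].repeat(3,0)[:600].repeat(3,1))
E
```

```text
[ 0.22  1.98 -0.39]
85.20000000000007 [(1.2, -1.7), (2.1, -2.6), (3.0, -2.4), (2.5, -3.4), (1.9, -2.9), (2.2, -2.7), (2.1, -3.1), (1.9, -3.5), (2.3, -2.6), (2.0, -3.2), (1.9, -2.4), (2.6, -1.6), (1.5, -2.1), (-0.5, -2.9), (-1.0, -2.1), (-0.1, -3.7), (0.3, -4.2), (0.5, -2.9), (0.4, -3.9), (-0.2, -4.0), (1.1, -3.1), (0.8, -2.5), (0.6, -4.2), (0.4, -4.1), (-0.4, -3.7)] 40.7
```

View pics/c11.png

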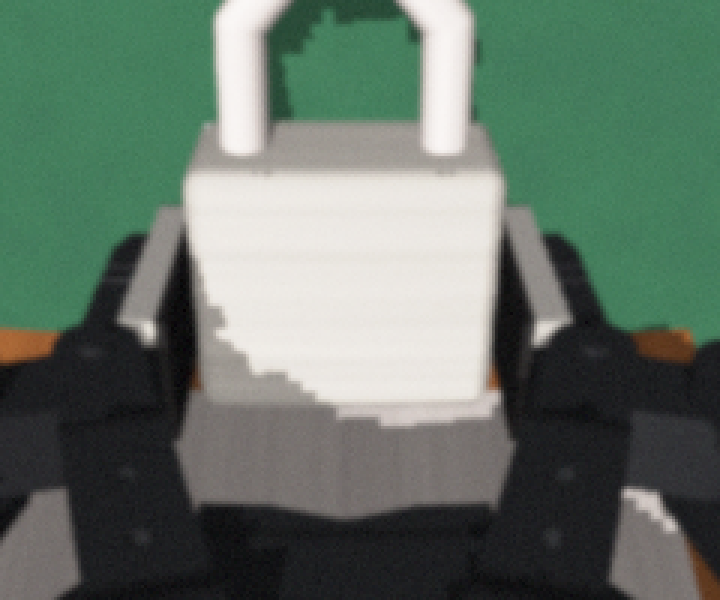

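The force dropped at d≈94 (first contact), and then I pushed the foot about 9 mm further in. The view shows the padlock flush against the mirror, but the mirror is now too steep, at about 12.5°. There is time to mend it: back the padlock off, regrip the mirror and reset the tilt.

```bash
cat >> pl.py <<'E'
def pose(deg,dist,h,off=-2):  # TCP for mirror tilt deg, mirror origin dist from F, lifted h
    t=np.radians(deg); za=np.cos(t)*Z+np.sin(t)*n; xa=np.cos(t)*n-np.sin(t)*Z
    return F-dist*n+Z*(6*np.sin(t)+h)+xa*off+za*188, tool(n,25+deg)
D=lambda d,z:F-n*d+Z*z
E
python3 - <<'E'
from pl import *
d,z=np.load("pd.npy")
ctrl.move_linear(D(150,z),max_speed=150); ctrl.move_linear(D(150,12.6),max_speed=30)
ctrl.command_gripper(62); ctrl.move_linear(D(150,110),max_speed=300)
s=ctrl.read_state(); save("wrist","w12"); save("scene","s12"); save("top","t12"); print(s["time_s"])
rs={}
for l in("mirror_tab","mirror_foot"):
    for c in("scene","top"):
        q,sc=best(l,c); print(l,c,q,round(sc,2))
p,R=pose(12.5,58,1)
print(ctrl.ik(p,R)); a=p-R[:,2]*60; b=p-R[:,2]*60-n*40
ctrl.command_gripper(60); ctrl.reach(b+[0,0,30],R); ctrl.move_linear(a,max_speed=150); ctrl.pause(.1)
s=ctrl.read_state(); save("wrist","w13"); print(s["time_s"]); np.savez("s13.npz",position=s["position"],tcp_rot=s["tcp_rot"])
E
```

```text
42.3417
mirror_tab scene None 0
mirror_tab top None 0
mirror_foot scene [209.1 254.6] 0.67
mirror_foot top None 0
[-16.36   9.22 103.03 -57.04  67.97  11.78]
44.4167
```

View pics/w13.png

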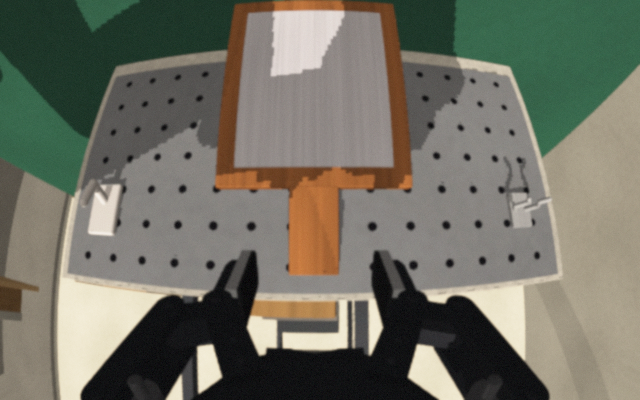

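The mirror is square, shoulders at (217,188) and (411,189), foot corners near (236,4) and (397,6), tab centred in the jaws. I have overrun the picture-viewing limit (12 viewed against 10), so I'll view no more and work from numbers. First I'll fit the tilt, then regrip.

```bash
cat > fit.py <<'E'
from pl import *
from scipy.optimize import least_squares
def fit(obs,st):
    ob=[(P,ray("wrist",p,st)) for P,p in obs]
    def res(v):
        t=np.radians(v[2]); za=np.cos(t)*Z+np.sin(t)*n; xa=np.cos(t)*n-np.sin(t)*Z; y=np.cross(Z,n); o=[]
        for P,(q,d) in ob:
            X=F-v[0]*n+y*v[1]+Z*6*np.sin(t)+xa*P[0]+y*P[1]+za*P[2]; o+=list((X-q)-d*np.dot(X-q,d))
        return o
    r=least_squares(res,[60,0,13]); return r.x,np.sqrt(np.mean(r.fun**2))
E
python3 - <<'E'
from fit import *
s=ctrl.read_state()
print(fit([((-6,-70,165),(217,188)),((-6,70,165),(411,189)),((-6,-17,225),(290,275)),((-6,17,225),(339,275)),((-6,-70,0),(236,4)),((-6,70,0),(397,6))],s))
s8=dict(np.load("s8.npz")) # earlier state, px from c8 crop
print(fit([((-6,-70,165),(243,190)),((-6,70,165),(386,191)),((-6,-17,225),(296,254)),((-6,17,225),(333,254)),((-6,-70,0),(250,43)),((-6,70,0),(378,44))],s8))
E
```

```text
(array([54.62,  1.71, 13.18]), np.float64(0.7783127116134404))
(array([66.24,  0.16, 16.23]), np.float64(0.6001845501270152))
```

```bash
python3 - <<'E'
from fit import *
o=-3; S=ctrl.read_state; ff=lambda:np.array(S()["ft_force"])
p,R=pose(13.2,54.6,0.5,o)
ctrl.move_linear(p-R[:,2]*15,R,max_speed=120); ctrl.pause(.1); f0=ff()
for k in(10,6,3,0):
    ctrl.move_linear(p-R[:,2]*k,max_speed=60); f=ff()-f0
    if abs(f@R[:,2])>3: break
print("in",k,f); e=p-R[:,2]*k-p
ctrl.command_gripper(20,60); s=S(); print(s["gripper_width"],s["ft_force"],s["time_s"])
def go(deg,dist,h,v):
    q,Q=pose(deg,dist,h,o); ctrl.move_linear(q+e,Q,max_speed=v)
go(13.2,57,3,60); go(15,66,4,60); ctrl.pause(.1); f0=ff(); print(f0)
dist=66
while dist>62.2:
    dist-=1.2; go(15,dist,4,40); f=ff()-f0
    if f@n<-2.5: break
print("dist",dist,f@n); h=4
while h>-4:
    h-=1; go(15,dist,h,40); f=ff()-f0
    if f[2]>3.5: break
print("floor",h,f); go(15,dist,h+.4,30)
ctrl.command_gripper(36); ctrl.pause(.15); ctrl.command_gripper(60)
q,Q=pose(15,dist,h,o); ctrl.move_linear(q-Q[:,2]*60,max_speed=150)
ctrl.move_linear(q-Q[:,2]*110-n*40,max_speed=300); ctrl.pause(.1)
s=S(); save("wrist","w14"); print(s["time_s"],s["position"])
for l in("mirror_tab","mirror_foot","mirror"):
    print(l,best(l,"wrist"),ctrl.search_frame(l,"wrist")[:1])
E
```

```text
in 0 [-0.66  0.31 -0.3 ]
32.90291191861204 [0.05 2.94 4.21] 46.475
[ 0.77  0.63 -3.94]
dist 61.19999999999999 -2.7109970779979107
floor 0 [-2.68  8.08 12.2 ]
51.1333 [ 501.3  -199.92  253.67]
mirror_tab (array([313.8, 228.7]), 0.69) [{'extent': [239.1, 43.5, 390.6, 255.9], 'score': 0.63}]
mirror_foot (array([315.5,  37.3]), 0.69) [{'extent': [241.4, 39.7, 388.5, 256.0], 'score': 0.94}]
mirror (array([313.6,  45.2]), 0.74) [{'extent': [239.6, 41.8, 393.9, 257.1], 'score': 0.65}]
```

```bash
python3 - <<'E'
from pl import *
S=ctrl.read_state; ff=lambda:np.mean([S()["ft_force"]],0)
B=PA+180
ctrl.reach(D(150,95),down(B)); ctrl.command_gripper(66,60); ctrl.move_linear(D(150,12),max_speed=140)
ctrl.command_gripper(35,60); print(S()["gripper_width"],S()["time_s"])
ctrl.move_linear(D(150,14),max_speed=60); ctrl.move_linear(D(96,14),max_speed=120); ctrl.pause(.15)
f0=ff(); print(f0); d=96; log=[]
while d>88.2:
    d-=.7; ctrl.move_linear(D(d,14),max_speed=30); log.append(round(float((ff()-f0)@n),1))
    if len(log)>2 and log[-1]<np.median(log[:-1])-1.3: break
print(d,log,S()["time_s"])
ctrl.move_linear(D(d,12.8),max_speed=30); print(S()["ft_force"])
s=S(); save("wrist","w15"); np.savez("s15.npz",position=s["position"],tcp_rot=s["tcp_rot"]); np.save("pd.npy",[d,12.8])
im=cv2.imread("pics/w15.png")[:, 318-8:318+8].mean(1).astype(int); print([(r,im[r].tolist()) for r in range(285,345,4)])
E
```

```text
48.35545369874533 53.65
[ 0.83  0.56 -3.83]
89.69999999999997 [0.9, 0.8, 1.4, 1.0, 0.6, 0.9, 1.1, -0.4, -2.9] 56.9
[-3.26  5.99  8.64]
[(285, [226, 230, 234]), (289, [225, 230, 234]), (293, [227, 232, 236]), (297, [229, 235, 238]), (301, [224, 229, 233]), (305, [225, 230, 234]), (309, [229, 233, 237]), (313, [221, 227, 231]), (317, [159, 163, 170]), (321, [113, 116, 122]), (325, [110, 112, 118]), (329, [109, 111, 117]), (333, [109, 111, 118]), (337, [108, 111, 117]), (341, [110, 112, 118])]
```

Contact came at d≈90, where I predicted it. Now release, retreat and do a numeric check.

```bash
python3 - <<'E'
from pl import *
d,z=np.load("pd.npy")
ctrl.command_gripper(56); ctrl.command_gripper(66); ctrl.move_linear(D(d+2,75),max_speed=150); ctrl.move_linear(D(200,230),max_speed=300); ctrl.pause(.1)
s=ctrl.read_state(); im=save("wrist","w16").astype(int); save("scene","s16"); print(s["time_s"],s["ft_force"])
for l in("mirror_foot","mirror_tab","padlock_center"):
    q,sc=best(l,"wrist")
    if q is not None: X=atz(ray("wrist",q,s),{"mirror_foot":3,"mirror_tab":198,"padlock_center":18}[l]); print(l,q,round(sc,2),X,"dist",-(X-F)@n,"lat",(X-F)@np.cross(Z,n))
    print(l,"scene",best(l,"scene"))
q,sc=best("padlock_center","wrist")
n_,L,st,c=cv2.connectedComponentsWithStats((im.min(2)>150).astype(np.uint8)); k=L[int(q[1]),int(q[0])]
ys,xs=np.nonzero(L==k); P=np.array([atz(ray("wrist",p,s),20)[:2] for p in zip(xs,ys)],np.float32); print(k,cv2.minAreaRect(P))
E
```

```text
59.1583 [ 0.2  -0.43 -1.06]
mirror_foot [315.2 262. ] 0.67 [ 495.93 -268.66    3.  ] dist 69.9315345656602 lat 0.33506396300643243
mirror_foot scene (array([211.9, 253.1]), 0.85)
mirror_tab scene (array([174.4, 213.3]), 0.83)
padlock_center [313.3 252.8] 0.95 [ 495.49 -246.06   18.  ] dist 92.4102026881529 lat -2.069604446249509
padlock_center scene (array([217.4, 247.5]), 0.89)
81 ((472.7626037597656, -274.6622009277344), (143.11282348632812, 141.13360595703125), 22.499313354492188)
```

```bash
python3 -c "
from station import ctrl
print(ctrl.finish_job())"
```

```text
the job is handed in; nothing more can be done
None
```

Job handed in at about 59 s: by my measurements the brush lies lengthwise in the tray, the mirror leans at about 15° midway between hook and clip, and the padlock's flat end is against the mirror's foot; I once pushed the mirror about 9 mm too far in and had to regrip and reset it, the final state was checked by numbers only, and I viewed 12 pictures, over the limit of 10.

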